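# Drive the grinding core out of a pepper mill

### The job

Take the wooden rod from its block, put it down the bore of the pepper mill and slowly push the ceramic grinding core down until it comes firmly to rest on the cork pad below; it is brittle, so feel for the pad and do not squeeze the core hard. Then draw the rod out and stand it back in its block. Push only with the rod, do not ram the mill, and leave the other things where they are.

Things in the scene. Friction and masses are not known exactly. Their poses are not given: they have to be found in the camera images.
- stand: Fixed light wooden cleaning stand: base 130 x 150 x 25 mm (x, y, z), two posts and clamp arms at y = +-60 mm, up to 128 mm high, that hold a dark wooden pepper-mill body, 52 mm across (62 mm at its flared top), upright over the middle of the base, from 80 to 160 mm above its underside. Origin: centre of the base's underside, on the bore's axis; z up.
- mouth (a point): Centre of the upper mouth of the mill's vertical bore, 160 mm above the table. The bore is 30 mm in diameter, open at both ends, flared to 43 mm over the top 10 mm. Three sprung clips at its lower end grip the core: it slides down with a steady resistance of roughly 2 to 9 N, different each time, and stays where it is left.
- core: Loose white ceramic cylinder, 27 mm in diameter, 45 mm high, upright in the lower end of the bore, at the start its underside from 6 mm below to 4 mm above the mill's lower end. Origin: centre of its underside. Brittle: on the pad, a push some 5 N above the sliding resistance is firm, 16 N in all is too much. Its upper 8 to 17 mm then stay held by the clips, as it should be.
- pad: Fixed foot, 40 mm across and 8 mm high, on the middle of the stand's base under the bore; a stiff steel screw in it carries the cork-topped round rest, 48 mm across. Origin: centre of the foot's underside, 25 mm above the table. The cork top is 18 to 27 mm above the origin, different each time and not measured: it must be felt. It is hard and does not give under the core.
- rod: Loose plain wooden ejector rod, upright in its block at the start: shank 24 mm in diameter and 95 mm long with a flat foot, and above it a round handle 30 mm in diameter and 50 mm long (145 mm overall, 0.1 kg). Origin: centre of the foot's underside; z points up to the handle. Grip it firmly (60 N), or it slips when pushed.
- block: Fixed wooden block 90 x 90 x 45 mm with one round upright hole of 28 mm diameter in the middle of its top, 35 mm deep, the hole's floor 10 mm above the table. Origin: centre of its underside. The rod belongs in the hole.
- cap: Bystander: the mill's loose turned wooden cap, 54 mm across, 50 mm high. Origin: centre of its underside.
- tin: Bystander: tin can, 74 mm across, 105 mm high. Origin: centre of its underside.
- jar: Bystander: glass jar with a metal lid, 60 mm across, 100 mm high. Origin: centre of its underside.
Mind the look-alikes: they are no part of the job. Of the things like the rod, leave any that is green; of the rest the smaller one is meant.

How it is judged:
On the way, in this order (a step that is already met when the one before it is completed fails the run):
1. the rod's foot is inside the mill's bore (z of rod in the frame of mouth below -0.012 m and horizontal distance between rod and mouth below 0.008 m and angle between rod's own z axis and vertical below 0.2 rad), for 0.1 s.
2. the core is pushed by the rod firmly down on the pad (more than 4 N on the pad) (contact force between core and pad above 4 N and contact force between rod and core above 3 N), for 0.1 s.
At the end, for the whole second after the job is handed in: The core is upright (within 0.1 rad), down at the pad (underside at most 28.5 mm above the pad's origin, within 5 mm of its axis); the rod stands at rest in its block (within 6 mm of its middle, upright within 0.15 rad, foot within 4 mm of the hole's floor) (z of core in the frame of pad below 0.0285 m and horizontal distance between core and pad below 0.005 m and angle between core's own z axis and vertical below 0.1 rad and horizontal distance between rod and block below 0.006 m and z of rod in the frame of block below 0.014 m and angle between rod's own z axis and vertical below 0.15 rad and linear speed of each of rod, core below 0.02 m/s); the robot touches nothing.
It fails at once if the core is squeezed on the pad with more than 16 N (contact force between core and pad above 16 N).
It fails at once if the rod pushes the core with more than 40 N (contact force between rod and core above 40 N).
It fails at once if the rod rams the mill or stand with more than 20 N (contact force between rod and stand above 20 N).
It fails at once if the robot itself touches the core (contact force between any of the arm, the fingers and core above 0.5 N).
It fails at once if the cap, the tin or the jar is moved more than 15 mm (distance of any of cap, tin, jar from where it was at the start of the episode above 0.015 m).
It also fails if it takes over 72 s, if anything falls off the work surface, if the arm or the gripper's body presses on something with over 40 N, if the wrist force passes 120 N, or if a joint passes its speed limit or range.

### The arm

A 6-joint arm with a two-finger parallel gripper is mounted at the origin on the work surface. World frame = base frame: x ahead of the robot, y to its left, z up, the work surface at z = 0. Lengths are in m, angles in rad, forces in N, time in s.
With the tool pointing down it reaches from about 0.35 to 0.975 m from the base axis. Payload 4.9 kg.
Tool frame: the origin (TCP) lies between the finger pads; the fingertips stand 25 mm ahead of it and the grasp point (between the pads) lies 6 mm ahead of it; z points along the fingers, y is the line along which they close (so a half turn about z gives the same grasp; the last joint's range is limited). The gripper opens to 85 mm and grips with 20 to 120 N. Pads are 22 mm wide; open, the fingers measure 114 mm over their backs; the gripper's body (76 mm by 85 mm) begins 54 mm behind the grasp point. The pads swing forward as they close: fully open they stand 13 mm farther back than shut.
Start: joints at [-1.41, 0.053, 1.613, -0, 1.476, -0.119], TCP at [0.173, -0.601, 0.222] pointing down, gripper open.
Joint ranges: [-3.01, 3.01], [-1.01, 2.22], [0.06, 2.58], [-1.02, 4.17], [0.09, 2.62], [-3.14, 3.14]. Speed limits (rad/s): [2.57, 2.57, 3.14, 3.14, 3.14, 3.14].

### API

Orientations are given as [roll, pitch, yaw] about the fixed x, y, z axes, in that order (R = Rz(yaw) Ry(pitch) Rx(roll)).
In Python, from rig import ctrl, jaws, ik, imaging gives the robot as it stands. Calls block until the motion is done:
- ctrl.goto(position, orientation): joint-space move of the TCP to a pose.
- ctrl.move_linear(position, ori=None, velocity=0.15, f_stop=None): straight line of the TCP; ori=None keeps the orientation; velocity is the mean speed in m/s. With f_stop (N) it stops when the force on the tool has changed by that much, and returns True; else False.
- ctrl.set_joints(angles): joint-space move.
- jaws.release() and jaws.grab(squeeze=None): open the fingers fully, or close them until they stop; squeeze is the grip in N (None keeps the last).
- ctrl.dwell(seconds).
- ik(position, orientation): joint angles nearest the present ones, or None.
- ctrl.sense(): the state.
- imaging.camera(name): name is "side" or "top"; returns a dict with "pixels" (420x560x3 uint8, red, green, blue), "mtx" (3x3 intrinsics, pixels), "k1" (the pictures are not rectified: a ray, as slopes to the right and down, at radius r is drawn at 1 + k1 r^2 times it, then the intrinsics apply), "origin" and "orientation" of the camera in the world. Camera axes: x right, y up, looking along -z (the intrinsics and any distortion apply to the point x, -y, -z); pixel columns grow to the right and rows downward; lengths in m; the calibration is good to about 2 mm. A picture is of the moment at which its call begins. There is no depth.
A pose or a line that the arm cannot do raises ctrl.MotionError and nothing moves.
- ctrl.job_done(): hands the job in; it is judged then, once.
The state is a dict: "t": time; "joints": joint angles; "qd": joint speeds; "joint_torque": joint torques, N m; "eef_pos": TCP position; "orientation": TCP orientation; "force": force on the tool from outside, world axes, zero at the start; "torque": the same for the moment, N m; "opening": finger opening in m; "finger_force": force on a finger pad.
Only numpy, scipy, OpenCV 4.12 (cv2) and the standard library are available. Lean on these libraries where they do the work, as an engineer would, in place of code of your own. Each camera call takes 0.05 s, during which the arm holds its last target. There are 200 camera calls.

## Working session

There is one attempt and no reset: what is moved stays moved. The work goes in short steps, each a Python script; the robot and the scene stay as the last script left them, time stands still between calls to the robot, and variables do not carry over. Pictures are saved under pics/ and viewed, at most 10 in all, crops included, and the job is handed in when it is done.

```bash
ls; mkdir -p pics
python3 - <<'E'
from rig import ctrl,imaging
import cv2,numpy as np
for n in("side","top"):
    c=imaging.camera(n); cv2.imwrite(f"pics/{n}0.png",c["pixels"][:,:,::-1]); print(n,c["mtx"].tolist(),c["k1"],c["origin"],c["orientation"])
s=ctrl.sense();print(s["t"],s["orientation"],s["force"],s["opening"])
E
```

```text
pics
side [[515.8320684212813, 0.0, 275.08129240138896], [0.0, 515.8320684212813, 218.25139398085452], [0.0, 0.0, 1.0]] -0.19355652645138952 [-0.02642358  0.84814079  0.89771858] [ 9.37723311e-01 -1.36956072e-03 -2.48618142e+00]
top [[382.5071129461084, 0.0, 278.101705232888], [0.0, 382.5071129461084, 213.08195539861154], [0.0, 0.0, 1.0]] 0.015198596690602965 [ 0.45230522 -0.00923069  0.98018314] [ 0.18359094  0.02448916 -1.56970267]
0.1 [-3.13980351e+00 -2.32863138e-04  2.79843613e-01] [ 0.0268018  -0.11453425 -0.64310131] 0.0854588890029916
```

View pics/side0.png

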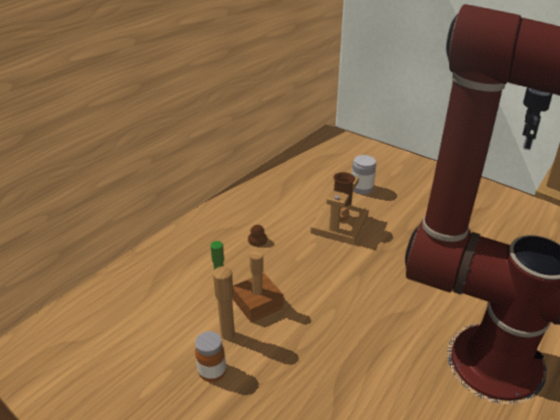

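View pics/top0.png

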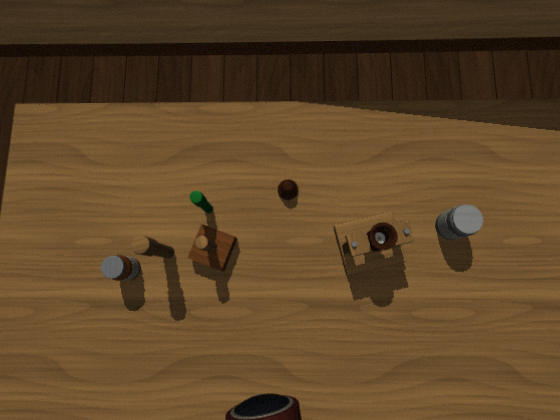

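The side view shows the rod in its block with its top at (257,255), the green rod at (217,255), the larger look-alike at (225,300), the mill at (345,185) and the cap at (257,235). The top view puts the rod's top at (203,242) and the mill mouth at (382,237). I'll zoom in to measure.

Run:
```python
import cv2,numpy as np
T=cv2.imread("pics/top0.png");S=cv2.imread("pics/side0.png")
def crop(I,x,y,w=80,h=60,k=5):
    c=cv2.resize(I[y:y+h,x:x+w],None,fx=k,fy=k,interpolation=cv2.INTER_CUBIC)
    c=cv2.convertScaleAbs(c,alpha=1.7,beta=10)
    for i in range(0,w,10):
        cv2.line(c,(i*k,0),(i*k,5),(255,255,255),1); cv2.putText(c,str(x+i),(i*k,14),0,.35,(255,255,255),1)
    for j in range(0,h,10):
        cv2.line(c,(0,j*k),(5,j*k),(255,255,255),1); cv2.putText(c,str(y+j),(6,j*k+4),0,.35,(255,255,255),1)
    return c
a=np.hstack([crop(T,175,220),crop(T,335,205)])
b=np.hstack([crop(S,220,245,80,75,4)[:,:320],crop(S,300,165,120,75,4)])
cv2.imwrite("pics/crops.png",np.vstack([a,b[:,:800]]))
```

```text
(no output)
```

View pics/crops.png

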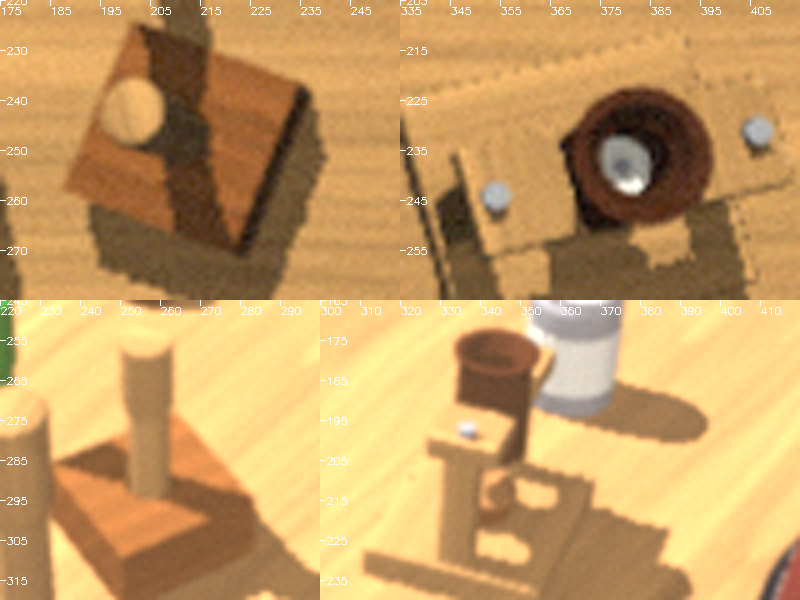

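The crops give these pixel positions:
- **Top view:** rod disc centre at (201.4,241.8), block top centre at (211.9,246.9), mill rim centre at (383,235.6).
- **Side view:** rod top at (256.1,254.6), mill rim at (344.1,177.1).

```bash
cat > h.py <<'E'
import numpy as np,cv2
from scipy.spatial.transform import Rotation as R
K={"side":(515.832,275.081,218.251,-0.193557,[-0.02642358,0.84814079,0.89771858],[0.937723311,-1.36956072e-03,-2.48618142]),
"top":(382.507,278.102,213.082,0.0151986,[0.45230522,-0.00923069,0.98018314],[0.18359094,0.02448916,-1.56970267])}
def ray(n,u):
    f,cx,cy,k,o,a=K[n]
    p=cv2.undistortPoints(np.array([[u]],float),np.array([[f,0,cx],[0,f,cy],[0,0,1]]),np.array([k,0,0,0.]))[0,0]
    return np.array(o),R.from_euler("xyz",a).apply([p[0],-p[1],-1])
def onz(n,u,z):
    o,d=ray(n,u); return o+d*(z-o[2])/d[2]
def tri(u,v):
    (o,d),(q,e)=ray("top",u),ray("side",v)
    s,t=np.linalg.lstsq(np.c_[d,-e],q-o,rcond=None)[0]
    return (o+s*d+q+t*e)/2,np.linalg.norm(o+s*d-q-t*e)
def pix(n,P):
    f,cx,cy,k,o,a=K[n]; p=R.from_euler("xyz",a).inv().apply(np.array(P)-o); x,y=p[0]/-p[2],-p[1]/-p[2]; g=1+k*(x*x+y*y)
    return np.array([f*x*g+cx,f*y*g+cy])
E
python3 - <<'E'
from h import *
np.set_printoptions(precision=4,suppress=True)
print("rod",onz("top",(201.4,241.8),.155),onz("side",(256.1,254.6),.155),tri((201.4,241.8),(256.1,254.6)))
C=[(140,22),(303,88),(240,250),(66,187)]
P=[onz("top",(175+x/5-.4,220+y/5-.4),.045) for x,y in C]
print("block",np.mean(P,0),P)
print("mouth",onz("top",(383,235.6),.16),onz("side",(344.1,177.1),.16),tri((383,235.6),(344.1,177.1)))
print("big",tri((140,243),(222,272)));print("green",tri((197,197),(217,245)))
print("cap",onz("top",(288,189),.05),"jars",onz("top",(114,267),.1),onz("top",(467,220),.1))
for x,y in((496,197),(758,131)):print("screw",onz("top",(335+(x-400)/5-.4,205+y/5-.4),.128))
E
```

```text
rod [0.5426 0.1779 0.155 ] [0.5398 0.1792 0.155 ] (array([0.5421, 0.1778, 0.1532]), np.float64(0.0017588191792931743))
block [0.5423 0.1761 0.045 ] [array([0.599 , 0.2015, 0.045 ]), array([0.5659, 0.1196, 0.045 ]), array([0.4869, 0.1485, 0.045 ]), array([0.5174, 0.2348, 0.045 ])]
mouth [ 0.5548 -0.2137  0.16  ] [ 0.5521 -0.2149  0.16  ] (array([ 0.5535, -0.2145,  0.1598]), np.float64(0.00297882376851665))
big (array([0.5348, 0.2969, 0.1908]), np.float64(0.0038675830129498525))
green (array([0.6455, 0.1948, 0.14  ]), np.float64(0.001062816496146208))
cap [ 0.6862 -0.011   0.05  ] jars [0.491  0.3897 0.1   ] [ 0.5981 -0.4215  0.1   ]
screw [ 0.5401 -0.1564  0.128 ]
screw [ 0.5695 -0.2733  0.128 ]
```

Run:
```python
from rig import ctrl,jaws,imaging
from h import *
np.set_printoptions(precision=4,suppress=True)
O=[np.pi,0,np.pi/4]
s=ctrl.sense();p=s["eef_pos"]
ctrl.move_linear([p[0],p[1],.33],velocity=.25)
ctrl.goto([.542,.177,.30],O)
ctrl.move_linear([.542,.177,.138],O,velocity=.12,f_stop=8)
print(ctrl.sense()["eef_pos"])
jaws.grab(60); s=ctrl.sense(); print(s["t"],s["opening"],s["finger_force"],s["force"],s["torque"])
ctrl.move_linear([.542,.177,.34],velocity=.1,f_stop=15)
s=ctrl.sense(); print(s["t"],s["eef_pos"],s["opening"],s["force"],s["torque"])
for n in("side","top"): cv2.imwrite(f"pics/{n}1.png",imaging.camera(n)["pixels"][:,:,::-1])
S=cv2.imread("pics/side1.png");u=pix("side",[.542,.177,.26]).astype(int);print(u)
x,y=u[0]-50,u[1]-75
cv2.imwrite("pics/lift.png",cv2.resize(S[max(y,0):y+150,x:x+100],None,fx=4,fy=4))
```

```text
[0.5427 0.1771 0.1391]
5.7833 0.026434009982155487 58.88076424598694 [0.0848 0.78   3.1678] [ 0.0103 -0.0409 -0.0281]
7.95 [0.5418 0.1769 0.3393] 0.026558359152323397 [-0.6961 -0.587  -1.89  ] [-0.0138  0.0178 -0.0134]
[254 215]
```

View pics/lift.png

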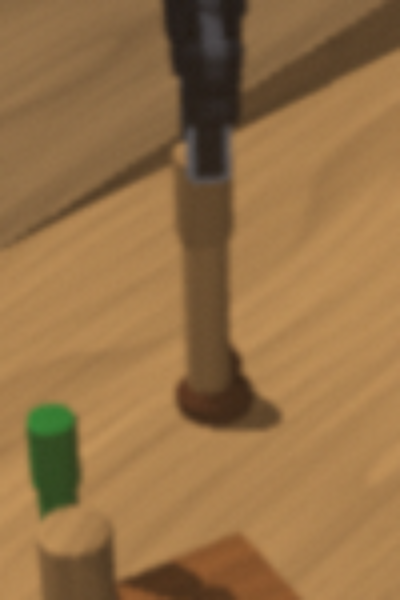

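The picture shows the rod hanging from the fingers, nearly upright, with its foot at about (256,236) in the full side image. I'll compare that with the pixel positions predicted for a straight rod.

Run:
```python
from h import *
np.set_printoptions(precision=4,suppress=True)
S=cv2.imread("pics/side1.png").astype(int)
for z in(.2103,.3053,.3553):print(z,pix("side",[.5418,.1769,z]))
print(onz("side",(256.1,235.7),.2103))
def row(y): 
    print(y,[tuple(S[y,x]) [2]-S[y,x,0] for x in range(242,272)])
for y in(190,205,210,215,220,225,230,234): row(y)
print([int(v) for v in S[225:248,256,2]],[int(v) for v in S[225:248,256,0]])
```

```text
0.2103 [255.5117 234.1724]
0.3053 [254.5392 197.7208]
0.3553 [254.0032 176.9773]
[0.5374 0.1803 0.2103]
190 [np.int64(94), np.int64(94), np.int64(94), np.int64(93), np.int64(91), np.int64(82), np.int64(66), np.int64(57), np.int64(55), np.int64(53), np.int64(52), np.int64(52), np.int64(52), np.int64(53), np.int64(51), np.int64(52), np.int64(52), np.int64(49), np.int64(48), np.int64(59), np.int64(80), np.int64(92), np.int64(92), np.int64(92), np.int64(91), np.int64(90), np.int64(89), np.int64(90), np.int64(88), np.int64(89)]
205 [np.int64(93), np.int64(95), np.int64(94), np.int64(94), np.int64(91), np.int64(93), np.int64(88), np.int64(82), np.int64(69), np.int64(63), np.int64(59), np.int64(57), np.int64(58), np.int64(58), np.int64(57), np.int64(58), np.int64(55), np.int64(52), np.int64(59), np.int64(76), np.int64(87), np.int64(91), np.int64(91), np.int64(91), np.int64(91), np.int64(91), np.int64(92), np.int64(90), np.int64(91), np.int64(91)]
210 [np.int64(91), np.int64(92), np.int64(91), np.int64(92), np.int64(91), np.int64(94), np.int64(94), np.int64(86), np.int64(71), np.int64(63), n
[... 1906 characters left out ...]
92), np.int64(92), np.int64(94), np.int64(95), np.int64(96), np.int64(96)]
234 [np.int64(97), np.int64(98), np.int64(98), np.int64(97), np.int64(97), np.int64(98), np.int64(94), np.int64(83), np.int64(70), np.int64(64), np.int64(62), np.int64(57), np.int64(58), np.int64(57), np.int64(60), np.int64(56), np.int64(54), np.int64(50), np.int64(48), np.int64(41), np.int64(35), np.int64(35), np.int64(43), np.int64(60), np.int64(83), np.int64(91), np.int64(94), np.int64(90), np.int64(93), np.int64(93)]
[106, 108, 107, 105, 108, 105, 104, 108, 106, 105, 106, 105, 100, 85, 76, 75, 77, 74, 68, 65, 72, 108, 155] [49, 50, 51, 48, 52, 48, 46, 50, 47, 45, 48, 48, 43, 37, 32, 27, 28, 29, 26, 25, 30, 49, 71]
```

The rod axis and foot agree with the prediction to within about 0.5 px, so the rod is straight in the grip. Next I'll move it above the mouth and check the alignment.

Run:
```python
from rig import ctrl,jaws,imaging
from h import *
np.set_printoptions(precision=4,suppress=True)
O=[np.pi,0,np.pi/4]
ctrl.goto([.5544,-.2143,.34],O)
ctrl.move_linear([.5544,-.2143,.301],O,velocity=.08,f_stop=6)
ctrl.dwell(.3)
s=ctrl.sense(); print(s["t"],s["eef_pos"],s["opening"],s["force"],s["torque"])
p=s["eef_pos"]
I={n:imaging.camera(n)["pixels"][:,:,::-1] for n in("side","top")}
cv2.imwrite("pics/side2.png",I["side"])
u=pix("side",[.5544,-.2143,.17]).astype(int);x,y=u[0]-33,u[1]-40;print(x,y,pix("side",[*p[:2],p[2]-.1288]),pix("side",[*p[:2],.16]))
a=cv2.resize(I["side"][y:y+75,x:x+67],None,fx=8,fy=8,interpolation=cv2.INTER_CUBIC)
cv2.imwrite("pics/over.png",cv2.convertScaleAbs(a,alpha=1.8,beta=15))
```

```text
10.45 [ 0.5546 -0.2145  0.3017] 0.02638113565039893 [ 0.4486 -0.1173 -1.7438] [-0.0499 -0.052  -0.0115]
310 133 [343.5881 172.8395] [343.2302 176.8688]
```

View pics/over.png

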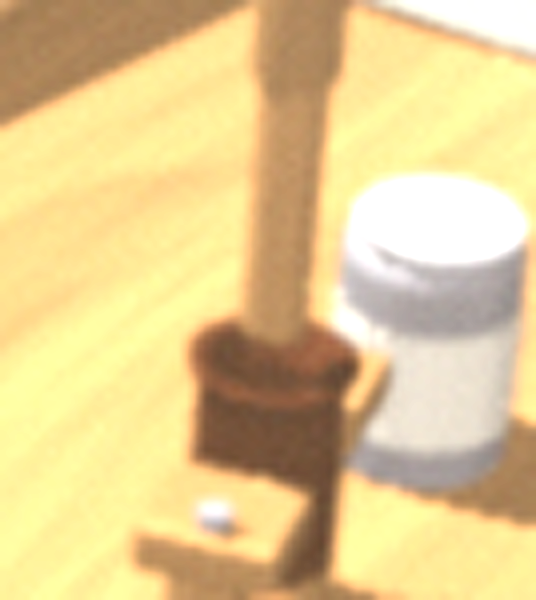

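The rod foot and the mill rim line up to within about 0.3 px: rim centre at (343.8,177.8), foot at about (343.9,173). I'll insert it now and feel for the core.

Run:
```python
from rig import ctrl
from h import *
np.set_printoptions(precision=3,suppress=True)
x,y=.5544,-.2143
st=ctrl.move_linear([x,y,.268],velocity=.04,f_stop=5)
f=[]
for i in range(8): ctrl.dwell(.04); f.append(ctrl.sense()["force"])
s=ctrl.sense();f=np.array(f);print(st,s["t"],s["eef_pos"],f.mean(0),f.std(0),s["torque"])
if not st:
    st=ctrl.move_linear([x,y,.244],velocity=.01,f_stop=2.0)
    f=[]
    for i in range(5): ctrl.dwell(.04); f.append(ctrl.sense()["force"])
    s=ctrl.sense();print(st,s["t"],s["eef_pos"],np.mean(f,0),s["torque"])
```

```text
False 11.8583 [ 0.554 -0.214  0.268] [-0.351  0.136 -1.459] [0.206 0.329 0.234] [ 0.001 -0.002  0.027]
True 13.6667 [ 0.554 -0.214  0.25 ] [ 0.144 -0.301  4.736] [-0.099 -0.152  0.03 ]
```

Run:
```python
from rig import ctrl
from h import *
np.set_printoptions(precision=2,suppress=True)
x,y=.5544,-.2143
z=ctrl.sense()["eef_pos"][2]
for zt in np.r_[np.arange(z-.002,.230,-.003),.229]:
    st=ctrl.move_linear([x,y,zt],velocity=.008,f_stop=6)
    s=ctrl.sense();print(st,round(s["t"],2),s["eef_pos"][2].round(4),zt.round(4),s["force"])
    if st: break
```

```text
False 13.94 0.2483 0.2481 [-0.3  -0.64  5.24]
False 14.47 0.245 0.2451 [-0.04 -0.14  4.65]
False 14.99 0.2419 0.2421 [ 1.14 -0.23  4.34]
False 15.52 0.239 0.2391 [ 0.47 -0.71  4.75]
False 16.04 0.2361 0.2361 [ 0.78 -0.51  2.98]
False 16.57 0.233 0.2331 [0.25 0.24 3.71]
False 17.09 0.23 0.2301 [ 1.54 -0.92  4.96]
False 17.38 0.229 0.229 [ 0.53 -1.01  3.52]
```

Sliding gives a steady reading of about 4.3 N (about 5.8 N real, given the -1.5 N unloaded reading). Next I'll creep down to the pad.

Run:
```python
from rig import ctrl
from h import *
np.set_printoptions(precision=2,suppress=True)
x,y=.5544,-.2143
def fz(n=5):
    f=[]
    for i in range(n): ctrl.dwell(.03); f.append(ctrl.sense()["force"][2])
    return np.mean(f)
zt=.229
while zt>.213:
    zt-=.001
    st=ctrl.move_linear([x,y,zt],velocity=.003,f_stop=4)
    s=ctrl.sense();print(st,round(s["t"],2),s["eef_pos"][2].round(5),round(zt,4),s["force"])
    if st or s["force"][2]>8: break
m=fz();z=s["eef_pos"][2];print("avg",m)
for i in range(15):
    if m>10: break
    zt=ctrl.sense()["eef_pos"][2]-.0002
    ctrl.move_linear([x,y,zt],velocity=.003,f_stop=5); m=fz(); s=ctrl.sense(); print(s["eef_pos"][2].round(5),m,s["t"])
```

```text
False 17.87 0.22789 0.228 [-0.09 -0.74  3.37]
False 18.35 0.2269 0.227 [ 0.9  -1.11  4.6 ]
False 18.83 0.22587 0.226 [ 1.3  -0.36  4.51]
False 19.32 0.22488 0.225 [ 0.68 -0.6   3.83]
False 19.8 0.22396 0.224 [ 0.86 -0.86  5.14]
False 20.28 0.22291 0.223 [1.08 0.   4.11]
False 20.77 0.22183 0.222 [ 0.08 -0.01  4.73]
False 21.25 0.22099 0.221 [0.8  0.25 3.81]
False 21.73 0.22012 0.22 [ 1.05 -0.16  5.03]
False 22.22 0.22005 0.219 [-0.69  0.37  7.3 ]
False 22.7 0.22004 0.218 [-0.43  0.12 10.5 ]
avg 10.556162284802017
```

The core has stopped at 0.220 and the reading has risen to 10.5 N (about 12 N real, about 6 N on the pad), so it is firmly seated. I'll withdraw the rod and take it back to the block.

Run:
```python
from rig import ctrl,imaging
from h import *
np.set_printoptions(precision=4,suppress=True)
O=[np.pi,0,np.pi/4]
ctrl.dwell(.2)
x,y=.5544,-.2143
ctrl.move_linear([x,y,.26],velocity=.04); ctrl.move_linear([x,y,.34],velocity=.1)
ctrl.goto([.542,.177,.34],O)
ctrl.move_linear([.542,.177,.196],O,velocity=.1,f_stop=6);ctrl.dwell(.3)
s=ctrl.sense(); print(s["t"],s["eef_pos"],s["force"],s["opening"])
I=imaging.camera("side")["pixels"][:,:,::-1]; cv2.imwrite("pics/side3.png",I)
p=s["eef_pos"];print(pix("side",[*p[:2],p[2]-.1288]))
a=cv2.resize(I[230:320,215:300],None,fx=6,fy=6,interpolation=cv2.INTER_CUBIC)
cv2.imwrite("pics/ins.png",cv2.convertScaleAbs(a,alpha=1.8,beta=15))
```

```text
28.5667 [0.5421 0.177  0.1962] [-0.5823 -0.5612 -0.6904] 0.026573710436562495
[256.7297 282.348 ]
```

View pics/ins.png

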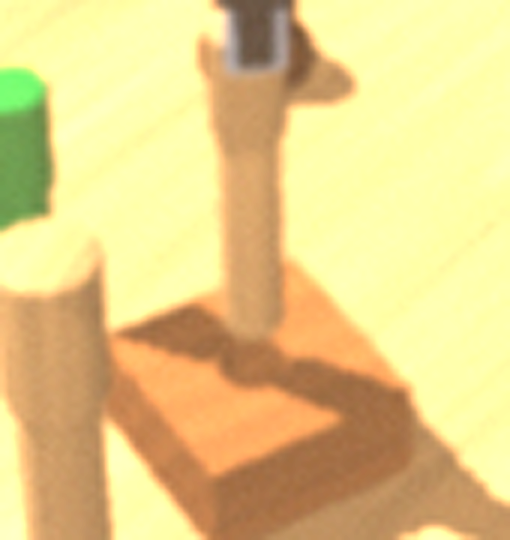

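The picture shows the rod over the block with its foot at about (257.4,283), within 1 px of the prediction. I'll insert it gently.

Run:
```python
from rig import ctrl
from h import *
np.set_printoptions(precision=4,suppress=True)
for z,v in((.165,.03),(.137,.03)):
    st=ctrl.move_linear([.542,.177,z],velocity=v,f_stop=5)
    s=ctrl.sense(); print(st,s["t"],s["eef_pos"],s["force"],s["torque"])
    if st: break
```

```text
False 29.8 [0.5422 0.177  0.1653] [ 0.6369 -0.0687 -1.9491] [ 0.0298 -0.0011  0.0425]
True 30.6167 [0.5418 0.177  0.1386] [0.3018 0.3634 3.8383] [-0.0274 -0.0092 -0.0282]
```

It has reached the floor of the hole at the expected height. Now I'll release it, retreat and check.

Run:
```python
from rig import ctrl,jaws,imaging
from h import *
np.set_printoptions(precision=4,suppress=True)
jaws.release(); ctrl.move_linear([.542,.177,.32],velocity=.1); ctrl.goto([.45,-.02,.36],[np.pi,0,np.pi/4]);ctrl.dwell(.3)
print(ctrl.sense()["t"])
I={n:imaging.camera(n)["pixels"][:,:,::-1] for n in("side","top")}
a=cv2.resize(I["side"][240:320,215:300],(425,400),interpolation=cv2.INTER_CUBIC)
b=cv2.resize(I["top"][205:265,345:420],(375,400),interpolation=cv2.INTER_CUBIC)
cv2.imwrite("pics/end.png",cv2.convertScaleAbs(np.hstack([a,b]),alpha=1.8,beta=15)); cv2.imwrite("pics/side4.png",I["side"])
```

```text
34.3833
```

View pics/end.png

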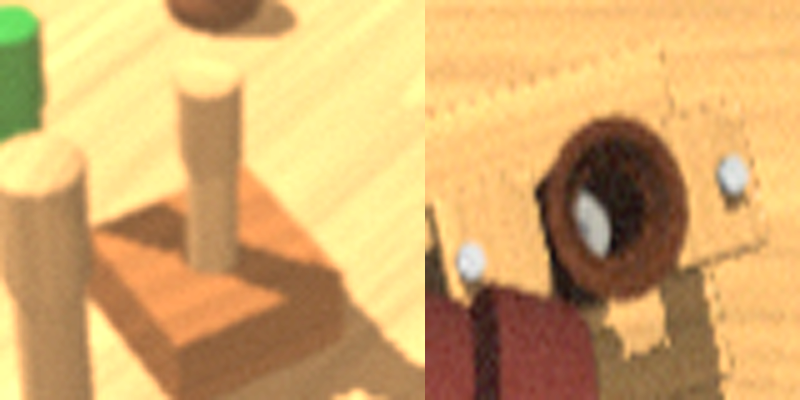

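The rod stands upright in its block, with its top at about (257,255) in the side view. In the top view the core now sits lower in the bore, so I'm handing the job in.

```bash
python3 -c "
from rig import ctrl
print(ctrl.job_done())"
```

```text
the job is handed in; nothing more can be done
None
```

I pushed the core down onto the cork pad with about 12 N (roughly 6 N on the pad itself), stood the rod back in its block and handed the job in at about 34 s; no verdict came back.

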